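# Hold a survey probe over a sample on the counting post

### The arm

A 7-joint arm with a two-finger parallel gripper is mounted at the origin on the work surface. World frame = base frame: x ahead of the robot, y to its left, z up, the work surface at z = 0. Lengths are in m, angles in rad, forces in N, time in s.
With the tool pointing down it reaches from about 0.4 to 0.75 m from the base axis. Payload 19.5 kg.
Tool frame: the origin (TCP) lies between the finger pads; the fingertips stand 11 mm ahead of it and the grasp point (between the pads) lies 8 mm behind it (bot.tcp_to_tips is the distance from the TCP to the fingertips, in m); z points along the fingers, y is the direction in which the jaws open and shut (so a half turn about z gives the same grasp; the last joint's range is limited). The gripper opens to 85 mm and grips with 20 to 120 N. Pads are 22 mm wide; open, the fingers measure 114 mm over their backs; the gripper's body (76 mm by 85 mm) begins 54 mm behind the grasp point. The pads swing forward as they close: fully open they stand 13 mm farther back than shut.
Start: joints at [-1.151, 0.707, -0.028, 1.485, 0.022, 0.951, -0.075], TCP at [0.256, 0.515, 0.217] pointing down, gripper open.
Joint ranges: [-2.71, 2.71], [-0.32, 2.16], [-1.57, 1.52], [0, 2.45], [-1.46, 4.6], [0, 2.02], [-2.83, 2.83]. Speed limits (rad/s): [1.89, 1.89, 2.57, 2.57, 3.01, 3.01, 3.01].

### API

Orientations are given as a rotation vector (axis times angle).
In Python, from station import sensors, cams, ticket, bot gives the robot as it stands. The module is installed in compiled form; this text tells all that it offers.
- The arm moves only by the tool arm_command, never from a script. Its argument "steps" is a list of rows, each a list of 5 numbers: the finger opening in mm, from 0 to 85.4, then the shift along the tool's x, y, z in units of 40 mm (1.0 is 40 mm), then the turn about the tool's z in degrees. A call has 1 to 8 rows; each row is the pose to reach, as a shift and turn from the pose commanded when the call began, along the tool's axes at that moment; what a row does not reach only later rows make up. A row lasts 1/10 s, in which the tool goes at most 50 mm and 8.59 degrees, less where a joint would pass 70% of its speed; a pose out of reach is approached as far as the arm can. A call with a gripper value outside its range is refused whole. The fingers move at their own pace and stop on an object; "grip_force" is the grip in N (left out, the last holds). Time passes only in rows, so rows that repeat a pose let the fingers close. It gives the time, the measured TCP pose, the force and the opening at its end, in the units of the state.
- sensors.get_state(): the state, without advancing time (a new reading comes with each control period).
- cams.camera(name): name is "scene" or "side" or "wrist"; returns a dict with "img" (480x640x3 uint8, red, green, blue), "K" (3x3 intrinsics, pixels), "R" (3x3) and "t" (3): a world point X has camera coordinates R X + t; the wrist camera has in their place "hand_eye" (4x4, takes a point from camera to tool coordinates, whose origin is the TCP and whose axes are the flange's). Camera axes: x right, y down, z forward; pixel columns grow to the right and rows downward; lengths in m; the calibration is good to about 2 mm. A picture is of the moment at which its call begins: read the wrist's pose just before it. There is no depth.
- ticket.hand_in(): hands the job in, once; it reports no verdict.
The state is a dict: "time_s": time; "joints": joint angles; "joint_velocities": joint speeds; "joint_torque": joint torques, N m; "eef_pos": TCP position; "ee_rot": TCP orientation; "wrist_force": force on the tool from outside, world axes, zero at the start; "ft_torque": the same for the moment, N m; "finger_gap": finger opening in m.
Only numpy, scipy, OpenCV 4.12 (cv2) and the standard library are available. Lean on these libraries where they do the work, as an engineer would, in place of code of your own. Each camera call takes 0.05 s, during which the arm holds its last target. There are 200 camera calls.

### The job

Set the rectangular sample carrier level on the narrow post inside the lead-brick shield, centred and lengthwise along the post's top, and let go of it. Then pick up the survey probe by its handle, lift it over the shield and hold it level and still about 1 cm above the carrier, centred and lengthwise over it; finish while still holding it there. Neither probe nor carrier may hit the bricks, the carrier must never be tipped over, the probe must never touch the carrier, and the other things on the bench stay where they are.

Things in the scene. Friction and masses are not known exactly. Their poses are not given: they have to be found in the camera images.
- carrier_center (a point): The sample carrier: a loose white plastic block, 80 (its x) x 46 (its y) x 24 mm high, with a steel disc of 38 mm in the middle of its top; about 0.09 kg. This point is its centre, 12 mm above its underside; z up. It starts flat on the table; turning it half round makes no difference.
- carrier_top (a point): The middle of the carrier's top face, 12 mm above the carrier's centre; same axes.
- post_top (a point): The middle of the top face of the counting post, a fixed bare aluminium post whose flat top is 50 (its x) x 28 mm (its y), 70 mm above the table, narrower than the carrier. Under it is a fixed base plate 120 x 100 x 8 mm. z up. The carrier's x goes along the post's x, either way round.
- shield: Fixed L-shaped wall of grey lead bricks, 50 mm thick and 110 mm high, round two sides of the post, turned like the post. Origin on the table, at the place the L is built round; the post stands there or up to 15 mm further along x and y of this frame. One leg runs along its x from x = -155 to +95 mm, with faces at y = -105 and -155 mm; the other runs along its y from y = -105 to +95 mm, with faces at x = -105 and -155 mm. The sides +x and +y are open.
- probe_grip (a point): The survey probe: a loose grey flat box 110 (its x) x 64 (its y) x 26 mm high with a black bar handle above it, 90 mm long along x, 22 mm wide (y) and 22 mm high, joined to the box by two posts 38 mm either side of the middle, 20 mm of free space under the bar; 68 mm high in all, 0.25 to 0.5 kg. This point is the centre of the bar, 57 mm above the flat underside; z up. It starts standing on its underside on the table.
- probe_face (a point): The middle of the probe's flat underside (the sensing face), 57 mm straight below probe_grip; same axes. It ends about 10 mm above carrier_top, probe x along carrier x, either way round.
- puck: A loose round white sample puck, 48 mm across, 24 mm high, not the one wanted. Origin under its middle.
- bottle: A loose closed amber bottle, 68 mm across, 140 mm high. Origin under its middle.
- carton: A loose cardboard carton, 90 (x) x 130 (y) x 50 mm high. Origin under its middle.

How it is judged:
On the way, in this order (a step that is already met when the one before it is completed fails the run):
1. the carrier rests level, centred and lengthwise on the post, let go (horizontal distance between carrier_center and post_top below 0.01 m and z of carrier_center in the frame of post_top between 0.008 and 0.016 m and angle between carrier_center's own z axis and vertical below 0.08 rad and angle between the x axis of carrier_center and the x axis of post_top, either way round below 0.2 rad and contact force between the fingers and carrier below 0.2 N and linear speed of carrier below 0.02 m/s), for 0.3 s.
2. the probe is lifted higher than the shield (height (world z) of probe_face above 0.112 m), for 0.1 s.
At the end, for the whole second after the job is handed in: Carrier free on the post: within 10 mm, 0.2 rad, level within 0.08 rad. Probe held still by the fingers, underside 4 to 20 mm above the carrier's top, centred within 12 mm, lengthwise within 0.15 rad, level within 0.08 rad, touching neither carrier, stand nor bricks (all of step 1 and horizontal distance between probe_face and carrier_top below 0.012 m and z of probe_face in the frame of carrier_top between 0.004 and 0.02 m and angle between the x axis of probe_face and the x axis of carrier_top, either way round below 0.15 rad and angle between probe_face's own z axis and vertical below 0.08 rad and linear speed of probe below 0.02 m/s and angular speed of probe below 0.1 rad/s and contact force between the fingers and probe above 0.5 N and contact force between probe and carrier below 0.1 N and contact force between probe and shield below 0.1 N and contact force between probe and stand below 0.1 N); the arm keeps its last pose, push and grip.
It fails at once if the probe touches the carrier (contact force between probe and carrier above 0.3 N).
It fails at once if the probe hits the bricks (contact force between probe and shield above 1 N).
It fails at once if the carrier hits the bricks (contact force between carrier and shield above 1 N).
It fails at once if the carrier is tipped over (angle between carrier_center's own z axis and vertical above 0.6 rad).
It fails at once if another thing on the bench is moved (distance of any of puck, bottle, carton from where it was at the start of the episode above 0.02 m).
It also fails if it takes over 64 s, if anything falls off the work surface, if the arm or the gripper's body presses on something with over 40 N, if the wrist force passes 120 N, or if a joint passes its speed limit or range.

## Working session

There is one attempt and no reset: what is moved stays moved. The work goes in short steps, Python scripts to look and compute and a tool call to move; the robot and the scene stay as the last step left them, time stands still between calls to the robot, and variables do not carry over. Pictures are saved under pics/ and viewed, about 8 in all and at most 12, crops included, and the job is handed in when it is done.

Besides the shell and the picture viewer there is one more tool, called after ">>>" by a JSON object that holds its "fn" and its "kwargs", one argument or row to a line. arm_command: Moves the arm, as the interface text tells. Its arguments: {"type":"object","properties":{"steps":{"type":"array"},"grip_force":{"type":"number"}},"required":["steps"]}

```bash
mkdir -p pics
cat > h.py <<'E'
import numpy as np,cv2
from station import sensors,cams,ticket,bot
from scipy.spatial.transform import Rotation as Ro
def snap(n,f):
    s=sensors.get_state(); c=cams.camera(n); cv2.imwrite('pics/'+f,c['img'][:,:,::-1])
    if n=='wrist':
        H=np.array(c['hand_eye']); T=np.eye(4); T[:3,:3]=Ro.from_rotvec(s['ee_rot']).as_matrix(); T[:3,3]=s['eef_pos']
        M=np.linalg.inv(T@H); c['R']=M[:3,:3]; c['t']=M[:3,3]
    np.savez('pics/'+f[:-4]+'.npz',K=c['K'],R=c['R'],t=c['t'])
    return c
def ray(f,px,z):
    d=np.load('pics/'+f[:-4]+'.npz'); R,t,K=d['R'],d['t'],d['K']
    p=np.atleast_2d(np.array(px,float)); v=np.c_[p,np.ones(len(p))]@np.linalg.inv(K).T@R
    o=-R.T@t
    return o+v*((z-o[2])/v[:,2:3])
def proj(f,X):
    d=np.load('pics/'+f[:-4]+'.npz'); q=np.atleast_2d(X)@d['R'].T+d['t']; q=q@d['K'].T
    return q[:,:2]/q[:,2:]
E
python3 - <<'E'
from h import *
s=sensors.get_state();print(s)
print(Ro.from_rotvec(s['ee_rot']).as_matrix().round(3))
for n in ['scene','side','wrist']:
    c=snap(n,n+'0.png'); print(n,-np.array(c['R']).T@c['t'],c['K'])
E
```

```text
{'time_s': 0.0, 'joints': array([-1.1507132 ,  0.70710421, -0.02761466,  1.48501594,  0.02196606,
        0.95091796, -0.07544747]), 'joint_velocities': array([ 0.00266551, -0.00117579, -0.00048134,  0.000586  ,  0.00018163,
        0.00011316, -0.00017247]), 'joint_torque': array([-8.99245265e-05, -8.83230472e+01,  1.23463120e+00, -2.36168236e+01,
        1.70200464e-02,  6.70185502e-03, -1.48843344e-05]), 'eef_pos': array([0.25605172, 0.51451094, 0.21662281]), 'ee_rot': array([-7.18834062e-01, -3.05799103e+00,  1.75410411e-03]), 'wrist_force': array([-0.04462148, -0.23861915, -1.01659807]), 'ft_torque': array([-0.0017298 , -0.03903694,  0.05246031]), 'finger_gap': 0.08528899278755911}
[[-0.895  0.446 -0.   ]
 [ 0.446  0.895 -0.001]
 [-0.    -0.001 -1.   ]]
scene [1.43763947 0.11792105 0.8445669 ] [[539.7668162    0.         312.91894499]
 [  0.         539.7668162  234.75344956]
 [  0.           0.           1.        ]]
side [ 0.48648831 -0.86888229  0.86652975] [[455.93041512   0.         324.77310434]
 [  0.         455.93041512 235.57275743]
 [  0.           0.           1.        ]]
wrist [0.1941184  0.54602685 0.37399899] [[344.30625386   0.         317.38935172]
 [  0.         344.30625386 240.1226752 ]
 [  0.           0.           1.        ]]
```

View pics/scene0.png

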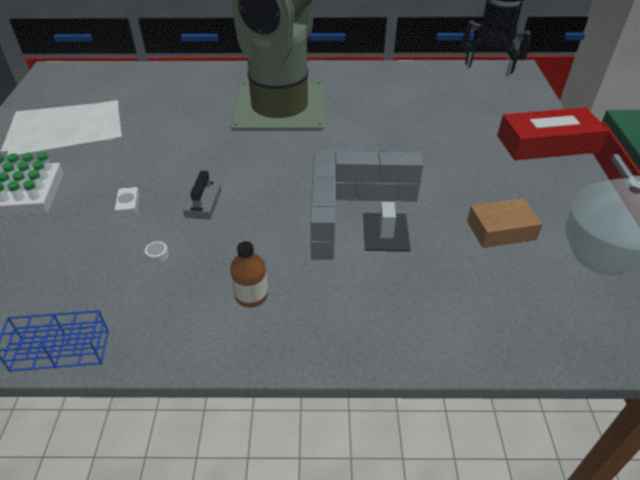

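View pics/side0.png

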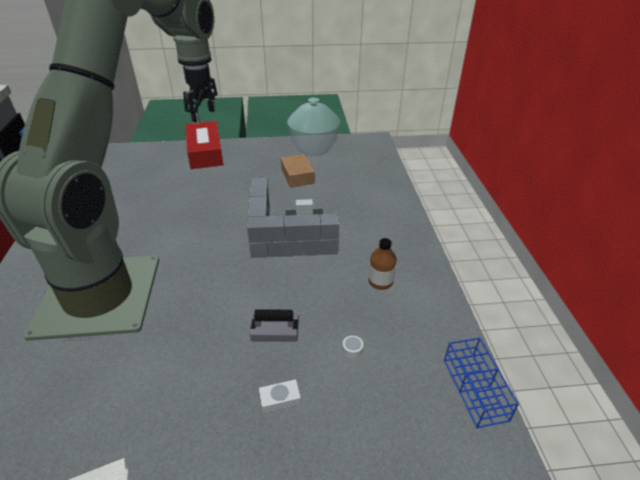

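Scene: carrier at (126,200), probe (203,195), puck (156,250), post top (388,210), shield corner near (323,160). Side: carrier (280,393), probe handle (274,315), post top (304,203). Next I measure these.

```bash
cat >> h.py <<'E'
def blob(f,box,lo,hi,smax=60):
    """centre pixels of biggest blob with V in lo..hi, in box x0,y0,x1,y1"""
    im=cv2.imread('pics/'+f); hsv=cv2.cvtColor(im,cv2.COLOR_BGR2HSV)
    m=((hsv[...,2]>=lo)&(hsv[...,2]<=hi)&(hsv[...,1]<=smax)).astype(np.uint8)
    k=np.zeros_like(m); x0,y0,x1,y1=box; k[y0:y1,x0:x1]=m[y0:y1,x0:x1]
    cs,_=cv2.findContours(k,cv2.RETR_EXTERNAL,cv2.CHAIN_APPROX_NONE)
    return max(cs,key=cv2.contourArea)[:,0,:]
def rect(f,c,z):
    w=ray(f,cv2.convexHull(c)[:,0,:],z)[:,:2].astype(np.float32)
    (cx,cy),(a,b),an=cv2.minAreaRect(w*1000)
    if a<b: a,b,an=b,a,an+90
    return np.round([cx,cy,a,b,(an+90)%180-90],1)
E
python3 - <<'E'
from h import *
for f,box in [('side0.png',(255,375,305,412)),('scene0.png',(108,180,145,218))]:
    for lo in (150,190,215):
        try: print('carrier',f,lo,rect(f,blob(f,box,lo,255),.024))
        except Exception as e: print(e)
for f,box in [('side0.png',(290,195,320,210)),('scene0.png',(375,195,402,225))]:
    for lo in (150,180,205,225):
        try: print('post',f,lo,rect(f,blob(f,box,lo,255),.07))
        except Exception as e: print(e)
for f,box in [('side0.png',(245,305,302,332)),('scene0.png',(190,168,215,212))]:
    for hi in (25,35,45): print('bar',f,hi,rect(f,blob(f,box,0,hi,255),.068))
# shield top, z=.11: hand corners
print('side shield',ray('side0.png',[(249,219),(339,216),(268,179),(250,180)],.11).round(3))
print('scene shield',ray('scene0.png',[(314,153),(421,152),(423,165),(335,236),(311,236),(337,167)],.11).round(3))
print('base',ray('scene0.png',[(366,213),(406,214),(410,248),(365,249)],.008).round(3))
print('bottle',ray('scene0.png',[(251,297)],0).round(3),'puck',ray('side0.png',[(353,345)],.024).round(3), 'carton',ray('scene0.png',[(504,217)],.05).round(3))
E
```

```text
carrier side0.png 150 [ 457.  -339.9   79.7   46.3    9. ]
carrier side0.png 190 [ 438.4 -342.4   41.9   38.2  -81.3]
max() iterable argument is empty
carrier scene0.png 150 [ 456.1 -340.1   80.5   46.6    9.3]
carrier scene0.png 190 [ 480.6 -336.4   40.5   22.7  -84.5]
max() iterable argument is empty
post side0.png 150 [552.6 272.2  49.   26.5  -5.3]
post side0.png 180 [552.3 269.5  42.9  21.2  -5.3]
max() iterable argument is empty
max() iterable argument is empty
post scene0.png 150 [549.7 268.6  46.8  28.3  -1.1]
post scene0.png 180 [550.9 269.   43.3  23.7  -4.9]
max() iterable argument is empty
max() iterable argument is empty
bar side0.png 25 [ 450.5 -175.1   81.2   20.7   -3.2]
bar side0.png 35 [ 458.7 -173.2  101.7   43.8  -18. ]
bar side0.png 45 [ 455.  -179.6  100.7   52.1   -7.3]
bar scene0.png 25 [ 506.1 -156.2    0.     0.     0. ]
bar scene0.png 35 [ 493.3 -159.7   39.6   18.9   -3.1]
bar scene0.png 45 [ 463.4 -156.8  100.1   24.7   -5.9]
side shield [[0.393 0.145 0.11 ]
 [0.641 0.136 0.11 ]
 [0.447 0.346 0.11 ]
 [0.392 0.345 0.11 ]]
scene shield [[0.397 0.106 0.11 ]
 [0.394 0.356 0.11 ]
 [0.445 0.353 0.11 ]
 [0.676 0.149 0.11 ]
 [0.676 0.102 0.11 ]
 [0.452 0.159 0.11 ]]
base [[0.493 0.228 0.008]
 [0.497 0.32  0.008]
 [0.608 0.316 0.008]
 [0.611 0.218 0.008]]
bottle [[ 0.739 -0.02   0.   ]] puck [[ 0.627 -0.237  0.024]] carton [[0.554 0.523 0.05 ]]
```

```bash
cat >> h.py <<'E'
def go(p,yaw,frm=None,fy=None):
    """shift (units) and turn to bring TCP to p (m), tool y at yaw deg"""
    s=sensors.get_state(); R=Ro.from_rotvec(s['ee_rot']).as_matrix()
    p0=s['eef_pos'] if frm is None else np.array(frm); y0=np.degrees(np.arctan2(R[1,1],R[0,1]))
    if fy is not None:
        a=np.radians(fy); y=np.array([np.cos(a),np.sin(a),0]); R=np.c_[np.cross(y,[0,0,-1]),y,[0,0,-1]]; y0=fy
    return np.round(np.r_[R.T@(np.array(p)-p0)/.04, -((yaw-y0+180)%360-180)],3)
E
python3 - <<'E'
from h import *
print(go([.48,.27,.3],0)); print(go([.52,.0,.3],-60)); print(go([.457,-.34,.2],-81))
E
```

```text
[-7.735 -2.982 -2.078 63.544]
[-11.638  -8.58   -2.074 123.544]
[-14.014 -16.889   0.433 144.544]
```

>>> {"fn": "arm_command", "kwargs": {
  "steps": [
    [85, -1, -0.4, -1, 8],
    [85, -2, -0.8, -2, 16],
    [85, -3, -1.1, -2.1, 24],
    [85, -4, -1.5, -2.1, 32],
    [85, -5, -1.9, -2.1, 40],
    [85, -6, -2.3, -2.1, 48],
    [85, -7, -2.7, -2.1, 56],
    [85, -7.7, -3, -2.1, 63.5]
  ]
}}

```text
time_s: 0.95
eef_pos: [0.48, 0.2676, 0.3011]
ee_rot: [2.229, 2.213, -0.001]
wrist_force: [0.4, 0.6, 0.9]
finger_gap: 0.085
```

Run:
```python
from h import *
snap('wrist','w1.png'); s=sensors.get_state(); print(s['eef_pos'],s['joints'],s['time_s'])
print(go([.5,-.05,.3],-50));print(go([.455,-.17,.3],-94))
print(proj('w1.png',[[.552,.27,.07],[.6,.27,.07]]))
```

```text
[0.48243384 0.26394391 0.30102254] [-0.70948678  0.59885778  0.28938956  1.43360611 -0.17485079  1.13460297
 -0.41365643] 1.0
[-7.838  0.594  0.049 48.865]
[-1.0860e+01 -4.7100e-01  5.6000e-02  9.2865e+01]
[[381.58611951 204.15325848]
 [423.79459661 203.87385931]]
```

View pics/w1.png

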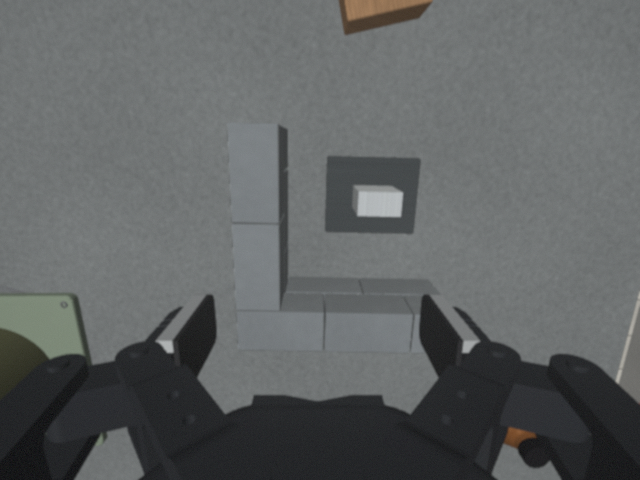

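Wrist view: post top around (379,203), with the base plate and L shield around it, agrees with the prediction (382,204). Next over the probe.

Run:
```python
from h import *
for lo in (150,175,200): print(rect('w1.png',blob('w1.png',(340,170,420,225),lo,255),.07))
```

```text
[ 5.497e+02  2.712e+02  4.970e+01  2.980e+01 -4.000e-01]
[549.5 270.7  48.   26.4  -2.3]Traceback (most recent call last):
  File "<stdin>", line 2, in <module>
  File "h.py", line 25, in blob
    return max(cs,key=cv2.contourArea)[:,0,:]
           ~~~^^^^^^^^^^^^^^^^^^^^^^^^
ValueError: max() iterable argument is empty
```

>>> {"fn": "arm_command", "kwargs": {
  "steps": [
    [85, -1.1, 0.1, 0, 8],
    [85, -2.2, 0.1, 0, 16],
    [85, -3.3, 0.1, 0, 24],
    [85, -4.4, 0.1, 0, 32],
    [85, -5.5, 0, 0, 40],
    [85, -6.5, 0, 0, 48],
    [85, -7.5, -0.1, 0, 56],
    [85, -8.5, -0.2, 0, 64]
  ]
}}

```text
time_s: 1.8
eef_pos: [0.4703, -0.0713, 0.3011]
ee_rot: [-3.063, -0.7, 0.0]
wrist_force: [-0.5, 1.0, -0.1]
finger_gap: 0.0849
```

Run:
```python
from h import *
print(go([.457,-.22,.28],-85))
```

```text
[-1.913  3.204  0.527 20.737]
```

>>> {"fn": "arm_command", "kwargs": {
  "steps": [
    [85, -0.5, 0.8, 0.1, 6],
    [85, -1, 1.7, 0.2, 12],
    [85, -1.7, 2.6, 0.3, 17],
    [85, -2.3, 3.5, 0.4, 20.7],
    [85, -2.8, 4, 0.5, 20.7],
    [85, -2.8, 4, 0.5, 20.7],
    [85, -2.8, 4, 0.5, 20.7]
  ]
}}

```text
time_s: 2.5
eef_pos: [0.4402, -0.2628, 0.2809]
ee_rot: [-3.138, -0.145, 0.001]
wrist_force: [-0.2, 0.2, -0.2]
finger_gap: 0.085
```

Run:
```python
from h import *
snap('wrist','w2.png'); s=sensors.get_state(); print(s['eef_pos'],s['joints'],s['time_s'])
print(proj('w2.png',[[.457,-.34,.024],[.455,-.175,.068],[.627,-.237,.024]]))
```

```text
[ 0.44055099 -0.2621827   0.28100072] [ 0.12871392  0.61438548  0.65382852  1.61031031 -0.41401483  1.05982637
 -0.57690042] 2.55
[[383.53224555 193.36835251]
 [238.05923942 186.68863788]
 [310.60734005  25.25959576]]
```

View pics/w2.png

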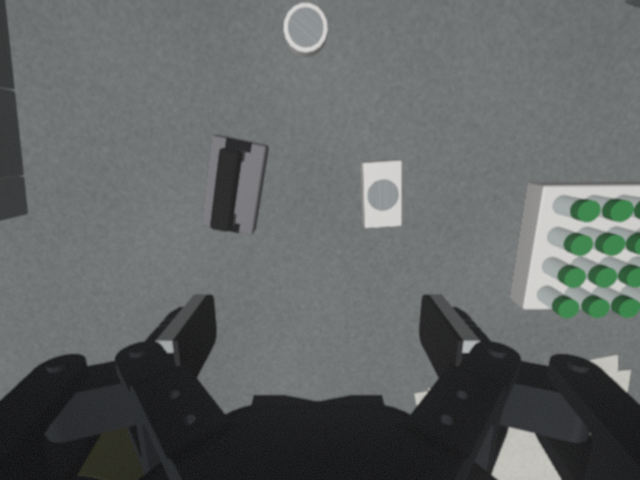

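Wrist view: carrier (382,194) matches the estimate; the bar is at about (228,190) and needs refining; puck (306,27).

Run:
```python
from h import *
print('carrier',rect('w2.png',blob('w2.png',(350,150,420,240),150,255,255),.024))
for hi in (30,40,50,60): print('bar',hi,rect('w2.png',blob('w2.png',(205,143,245,236),0,hi,255),.068))
print(ray('w2.png',[(220,149),(243,151),(234,231),(212,229)],.068))
# probe box bottom outline at table / box top
print('boxtop',ray('w2.png',[(268,146),(253,233)],.026), ray('w2.png',[(217,136),(211,231)],.026))
s=sensors.get_state()
print(go([.457,-.340,.06],-81));
```

```text
carrier [ 455.1 -338.1   79.8   46.3    9.1]Traceback (most recent call last):
  File "<stdin>", line 3, in <module>
  File "h.py", line 25, in blob
    return max(cs,key=cv2.contourArea)[:,0,:]
           ~~~^^^^^^^^^^^^^^^^^^^^^^^^
ValueError: max() iterable argument is empty
```

Run:
```python
from h import *
im=cv2.imread('pics/w2.png'); print(im[190,206:270].max(1))
for hi in (40,50,60,70):
    try: print('bar',hi,rect('w2.png',blob('w2.png',(205,143,248,236),0,hi,255),.068))
    except ValueError: pass
print(ray('w2.png',[(220,149),(243,151),(234,231),(212,229)],.068))
print('boxtop',ray('w2.png',[(268,146),(253,233)],.026), ray('w2.png',[(217,136),(211,231)],.026))
print(go([.456,-.339,.07],-81));
```

```text
[125 128 128 130 130 128 128 114  85  55  45  47  47  48  49  44  49  44
  44  46  44  46  45  48  40  43  43  39  38  37  54  88 117 128 128 126
 128 127 127 126 128 128 128 129 128 127 127 128 129 128 127 117 102  81
  69  78  98 114 118 118 119 116 117 117]
bar 40 [ 449.5 -170.4   85.4    5.7   -5.2]
bar 50 [ 454.3 -165.2   96.    28.5   -5.1]
bar 60 [ 454.  -164.8   96.5   30.1   -4.6]
bar 70 [ 453.7 -164.7   97.    30.6   -4.5]
[[ 0.49231873 -0.15510991  0.068     ]
 [ 0.4925188  -0.17899333  0.068     ]
 [ 0.40560863 -0.17201175  0.068     ]
 [ 0.40563457 -0.14769531  0.068     ]]
boxtop [[ 0.49910936 -0.19885337  0.026     ]
 [ 0.39369205 -0.18598531  0.026     ]] [[ 0.50474321 -0.14003787  0.026     ]
 [ 0.39142922 -0.13423969  0.026     ]]
[ 0.205  1.951  5.274 -3.619]
```

>>> {"fn": "arm_command", "kwargs": {
  "steps": [
    [85, 0.1, 0.6, 1, -2],
    [85, 0.2, 1.3, 2, -3.6],
    [85, 0.2, 1.95, 3, -3.6],
    [85, 0.2, 1.95, 4, -3.6],
    [85, 0.2, 1.95, 5, -3.6],
    [85, 0.2, 1.95, 5.27, -3.6],
    [85, 0.2, 1.95, 5.27, -3.6],
    [85, 0.2, 1.95, 5.27, -3.6]
  ]
}}

```text
time_s: 3.35
eef_pos: [0.4564, -0.3399, 0.0721]
ee_rot: [3.131, 0.246, 0.002]
wrist_force: [-0.3, -0.8, 1.2]
finger_gap: 0.0847
```

Run:
```python
from h import *
snap('wrist','w3.png'); s=sensors.get_state(); print(s['eef_pos'],s['wrist_force'])
c=blob('w3.png',(220,200,430,480),150,255,255); print(c.min(0),c.max(0)); print(rect('w3.png',c,.024))
print(go([.456,-.339,.014],-81));
```

```text
[ 0.45644895 -0.34002726  0.072265  ] [ 0.32688545 -0.06345081 -0.37120596]
[279 200] [354 313]
[ 453.8 -338.9   74.9   45.3    9.1]
[-0.01  -0.03   1.457 -0.018]
```

>>> {"fn": "arm_command", "kwargs": {
  "steps": [
    [85, 0, 0, 0.7, 0],
    [85, 0, 0, 1.42, 0],
    [85, 0, 0, 1.42, 0],
    [40, 0, 0, 1.42, 0],
    [30, 0, 0, 1.42, 0],
    [30, 0, 0, 1.42, 0],
    [30, 0, 0, 1.42, 0],
    [30, 0, 0, 1.42, 0]
  ],
  "grip_force": 30
}}

```text
time_s: 4.2
eef_pos: [0.4557, -0.3398, 0.014]
ee_rot: [3.132, 0.245, 0.001]
wrist_force: [0.4, -0.5, 0.0]
finger_gap: 0.0302
```

>>> {"fn": "arm_command", "kwargs": {
  "steps": [
    [30, 0, 0, 0, 0],
    [30, 0, 0, 0, 0],
    [30, 0, 0, -0.3, 0],
    [30, 0, 0, -0.6, 0]
  ]
}}

```text
time_s: 4.6
eef_pos: [0.4554, -0.3399, 0.0385]
ee_rot: [3.132, 0.245, -0.0]
wrist_force: [0.9, 0.5, 0.4]
finger_gap: 0.0301
```

Run:
```python
from h import *
s=sensors.get_state(); print(s['eef_pos'],s['wrist_force'],s['finger_gap'])
c=snap('wrist','w4.png'); cv2.imwrite('pics/w4c.png',c['img'][180:480,120:520,::-1])
```

```text
[ 0.45540911 -0.33986175  0.03852374] [0.86238785 0.47277999 0.42621991] 0.030082102925289702
```

View pics/w4c.png

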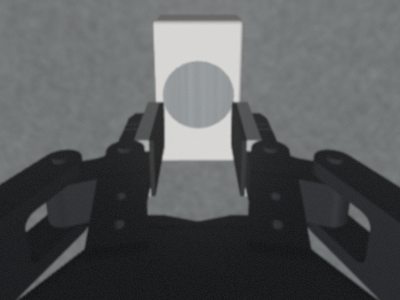

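Gap reads 30 mm, so the fingers did not close on the 46 mm block (crop: disc at (198,95), pads at x 155 and 240). I'll measure where the carrier is now.

Run:
```python
from h import *
c=blob('w4.png',(250,190,400,400),150,255,255)
for z in (0.024,.048): print(z,rect('w4.png',c,z))
snap('side','s4.png'); snap('scene','c4.png')
for f,b in (('side4','s4.png'),('sc','c4.png')):
    box=(255,375,305,412) if f=='side4' else (108,180,145,218)
    for z in (0.024,.048): print(f,z,rect(b,blob(b,box,150,255),z))
s=sensors.get_state();print(s['eef_pos'],proj('w4.png',[s['eef_pos'],s['eef_pos']+[0,.015,-.011],s['eef_pos']-[0,.015,.011]]),s['time_s'],bot.tcp_to_tips)
```

```text
0.024 [ 455.5 -338.7   79.    45.4    8.9]
0.048 [ 464.8 -337.3   67.9   39.1    8.9]
side4 0.024 [ 457.3 -339.8   81.    47.4    8.9]
side4 0.048 [ 458.1 -354.9   78.7   46.     8.9]
sc 0.024 [ 456.  -340.    80.7   47.2    8.8]
sc 0.048 [ 484.7 -326.6   78.4   45.8    8.8]
[ 0.45599557 -0.3400741   0.0387019 ] [[320.19702133 284.9817377 ]
 [291.59963949 272.4682393 ]
 [348.28009544 280.80438109]] 4.75 0.011
```

Run:
```python
from h import *
s=sensors.get_state();R=Ro.from_rotvec(s['ee_rot']).as_matrix()
for z in (-.03,-.02,-.01,0,.011): print(z,proj('w4.png',[s['eef_pos']+R@[.011,y,z] for y in (-.015,.015)]).round(0).tolist())
im=cv2.imread('pics/w4.png')[250:400,250:390]; cv2.imwrite('pics/z.png',cv2.resize(im,None,fx=5,fy=4))
```

```text
-0.03 [[283.0, 289.0], [358.0, 289.0]]
-0.02 [[285.0, 280.0], [356.0, 280.0]]
-0.01 [[287.0, 271.0], [353.0, 271.0]]
0 [[289.0, 264.0], [351.0, 264.0]]
0.011 [[291.0, 257.0], [349.0, 257.0]]
```

View pics/z.png

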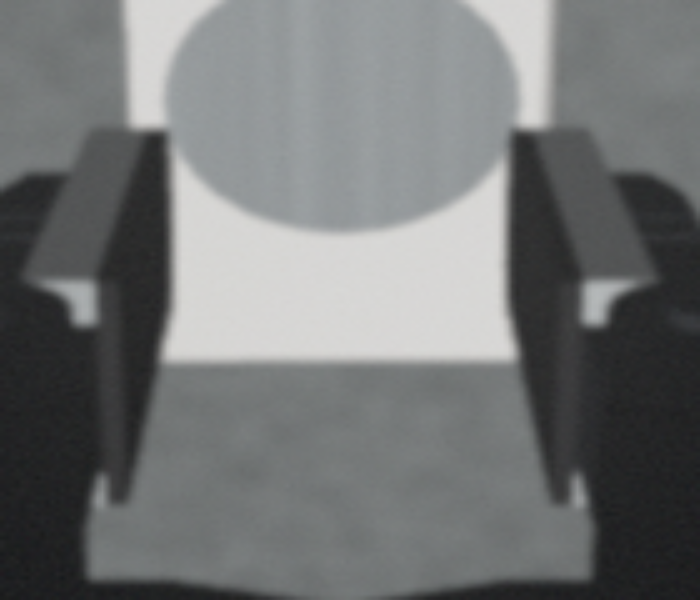

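Tips look ~12–20 mm behind where stated (row 282 versus 257 expected). Check in the fixed cameras.

Run:
```python
from h import *
s=sensors.get_state();p=s['eef_pos']; R=Ro.from_rotvec(s['ee_rot']).as_matrix()
o=[]
for f,x,y in (('s4.png',230,320),('c4.png',80,120)):
    im=cv2.imread('pics/'+f)[y:y+100,x:x+100]; o.append(cv2.resize(im,(400,400)))
    # marks at crop coords for tips (11 ahead) and TCP
    for k in (.011,0,-.01,-.02): print(f,k,((proj(f,[p+R@[0,q,k] for q in (-.02,.02)])-[x,y])*4).round(0).tolist())
cv2.imwrite('pics/m4.png',np.hstack(o))
```

```text
s4.png 0.011 [[187.0, 253.0], [201.0, 321.0]]
s4.png 0 [[186.0, 241.0], [200.0, 309.0]]
s4.png -0.01 [[185.0, 230.0], [199.0, 298.0]]
s4.png -0.02 [[183.0, 218.0], [198.0, 286.0]]
c4.png 0.011 [[217.0, 303.0], [148.0, 310.0]]
c4.png 0 [[213.0, 289.0], [143.0, 295.0]]
c4.png -0.01 [[209.0, 275.0], [139.0, 282.0]]
c4.png -0.02 [[205.0, 262.0], [134.0, 269.0]]
```

View pics/m4.png

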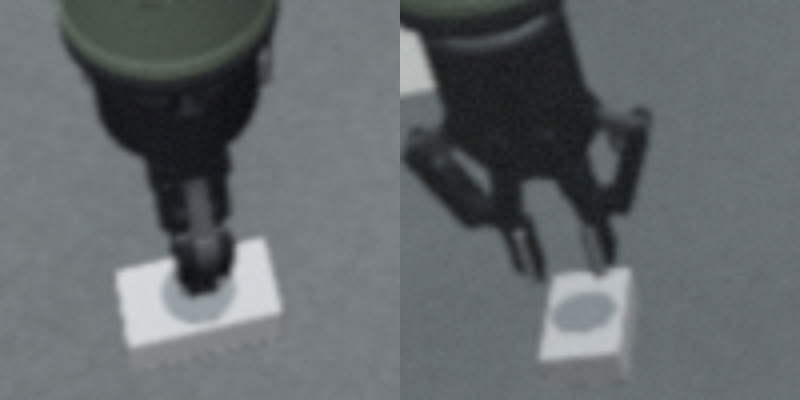

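Both views agree: real tips are about 13 mm behind the reported TCP at a 30 mm gap, so the fingers passed over the carrier, which is untouched. I go 22 mm lower than before.

>>> {"fn": "arm_command", "kwargs": {
  "steps": [
    [85, 0, 0, 0, 0],
    [85, 0, 0, 0, 0],
    [85, 0, 0, 0, 0],
    [85, 0, 0, 0, 0],
    [85, 0, 0, 0.5, 0],
    [85, 0, 0, 0.8, 0],
    [85, 0, 0, 1.12, 0],
    [85, 0, 0, 1.12, 0]
  ]
}}

```text
time_s: 5.55
eef_pos: [0.4548, -0.3394, -0.0088]
ee_rot: [-3.131, -0.244, 0.003]
wrist_force: [-0.3, 1.3, 0.5]
finger_gap: 0.085
```

>>> {"fn": "arm_command", "kwargs": {
  "steps": [
    [30, 0, 0, 0, 0],
    [30, 0, 0, 0, 0],
    [30, 0, 0, 0, 0],
    [30, 0, 0, 0, 0],
    [30, 0, 0, 0, 0],
    [30, 0, 0, 0, 0],
    [30, 0, 0, 0, 0]
  ],
  "grip_force": 40
}}

```text
time_s: 6.25
eef_pos: [0.4557, -0.3399, -0.0066]
ee_rot: [3.131, 0.245, 0.001]
wrist_force: [-1.1, 1.3, 5.9]
finger_gap: 0.0454
```

>>> {"fn": "arm_command", "kwargs": {
  "steps": [
    [30, 0, 0, -0.5, 0],
    [30, 0, 0, -1.5, 0],
    [30, 0, 0, -2.5, 0],
    [30, 0, 0, -3.5, 0],
    [30, 0, 0, -4.5, 0],
    [30, 0, 0, -5, 0],
    [30, 0, 0, -5, 0],
    [30, 0, 0, -5, 0]
  ]
}}

```text
time_s: 7.05
eef_pos: [0.4555, -0.3395, 0.1926]
ee_rot: [-3.132, -0.245, -0.0]
wrist_force: [0.2, -0.1, -0.5]
finger_gap: 0.0451
```

Run:
```python
from h import *
s=sensors.get_state(); p=s['eef_pos']; R=Ro.from_rotvec(s['ee_rot']).as_matrix(); print(p,s['wrist_force'],s['finger_gap'],s['joints'])
snap('side','s5.png'); snap('scene','c5.png'); c=snap('wrist','w5.png')
o=[cv2.resize(cv2.imread('pics/w5.png')[180:480,120:520],(400,300))]
for f in ('s5.png','c5.png'):
    x,y=np.clip((proj(f,p)[0]-40).astype(int),0,None); print(f,x,y)
    o.append(cv2.resize(cv2.imread('pics/'+f)[y:y+100,x:x+66],(198,300)))
cv2.imwrite('pics/m5.png',np.hstack(o))
```

```text
[ 0.45552503 -0.33946192  0.19257109] [ 0.20207557 -0.14392707 -0.49990886] 0.045083404460744006 [ 0.31499091  0.79016338  0.55633302  1.55559708 -0.48482895  0.93664857
 -0.38452151]
s5.png 233 300
c5.png 67 97
```

View pics/m5.png

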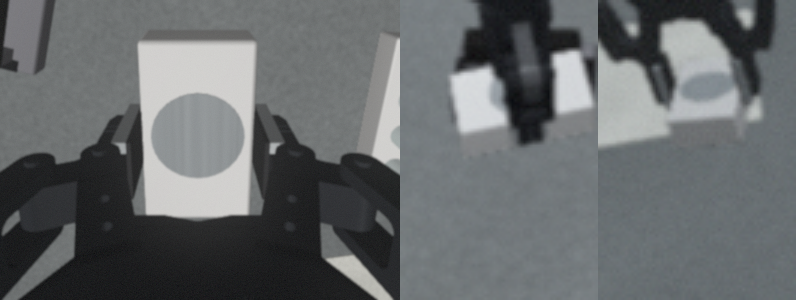

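Carrier held squarely, level with tips around its lower side. Measure its offset in the hand.

Run:
```python
from h import *
im=cv2.imread('pics/w5.png'); g=im.max(2)
c=blob('w5.png',(255,215,380,400),190,255,255); print(c.min(0),c.max(0),rect('w5.png',c,.223))
# far (tool +x) edge midpoint and disc centre
x,y,w,h=cv2.boundingRect(c); print(x,y,w,h)
d=blob('w5.png',(265,265,370,365),120,180,255); (e,ax,an)=cv2.fitEllipse(d); print(e,ax,ray('w5.png',[e],.223).round(4))
s=sensors.get_state();print(s['eef_pos'])
print('a',go([.50,-.05,.24],-88)); print('b',go([.55,.27,.2],-94,[.50,-.05,.24],-88))
```

```text
[259 224] [374 395] [ 455.3 -337.9   76.4   43.6    9. ]
259 224 116 172
(317.31414794921875, 315.16986083984375) (84.13074493408203, 92.6666259765625) [[ 0.4557 -0.3383  0.223 ]]
[ 0.45523443 -0.33944201  0.19175915]
a [ 2.229 -6.976 -1.201  6.939]
b [ 1.528 -7.952  1.     6.   ]
```

>>> {"fn": "arm_command", "kwargs": {
  "steps": [
    [30, 0.3, -0.9, -0.4, 1],
    [30, 0.6, -1.9, -0.8, 2],
    [30, 0.9, -2.9, -1.2, 3],
    [30, 1.2, -3.9, -1.2, 4],
    [30, 1.5, -4.9, -1.2, 5],
    [30, 1.8, -5.9, -1.2, 6],
    [30, 2.2, -7, -1.2, 7],
    [30, 2.4, -7.8, -1.2, 8]
  ]
}}

```text
time_s: 8.0
eef_pos: [0.502, -0.0136, 0.2399]
ee_rot: [-3.141, -0.028, 0.002]
wrist_force: [1.2, -0.6, -0.8]
finger_gap: 0.0448
```

Run:
```python
from h import *
s=sensors.get_state();print(s['eef_pos'],s['finger_gap']); print(go([.551,.270,.17],-93))
```

```text
[ 0.50200404 -0.01357119  0.23989315] 0.044766760206924064
[ 1.352 -7.066  1.748  4.016]
```

>>> {"fn": "arm_command", "kwargs": {
  "steps": [
    [30, 0.2, -1, 0, 1],
    [30, 0.4, -2, 0, 2],
    [30, 0.6, -3, 0, 3],
    [30, 0.8, -4, 0, 4],
    [30, 1, -5, 0.2, 4],
    [30, 1.2, -6, 0.5, 4],
    [30, 1.35, -6.8, 1, 4],
    [30, 1.35, -7.07, 1.5, 4]
  ]
}}

```text
time_s: 8.8
eef_pos: [0.5507, 0.2704, 0.1784]
ee_rot: [-3.14, 0.078, 0.002]
wrist_force: [-0.8, -0.0, -2.2]
finger_gap: 0.0447
```

>>> {"fn": "arm_command", "kwargs": {
  "steps": [
    [30, 0, 0, 0.2, 0],
    [30, 0, 0, 0.2, 0],
    [30, 0, 0, 0.2, 0]
  ]
}}

```text
time_s: 9.1
eef_pos: [0.5517, 0.2657, 0.1735]
ee_rot: [3.14, -0.086, 0.001]
wrist_force: [-0.5, 0.0, -0.8]
finger_gap: 0.0449
```

Run:
```python
from h import *
s=sensors.get_state();print(s['eef_pos'],s['ee_rot'],s['joints']);
c=snap('wrist','w6.png')
cv2.imwrite('pics/w6c.png',c['img'][0:480,100:540,::-1])
print('target',go([.551,.270,.068],-93))
print(ray('w6.png',[[0,0]],0))
```

```text
[0.55168197 0.26574671 0.17348049] [ 3.14006342e+00 -8.63137805e-02  1.10145246e-03] [-0.81501294  0.92583579  0.73902375  1.40929711 -0.66329072  1.06223636
 -1.57637129]
target [-0.027 -0.1    2.643 -0.141]
[[0.74875383 0.52113377 0.        ]]
```

View pics/w6c.png

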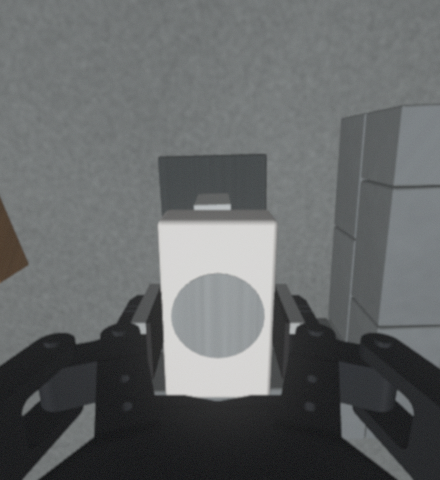

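Carrier over the post; the post's far end shows at crop x 195–231, row ~205; base far edge (158,157)–(267,154).

Run:
```python
from h import *
im=cv2.imread('pics/w6.png').max(2)
print(im[185:215,313]); print(im[207,285:340])
a,b=ray('w6.png',[(258.5,157),(367,154)],.008); print('base',a,b,(a+b)/2,np.degrees(np.arctan2((b-a)[0],-(b-a)[1])))
print(ray('w6.png',[(295,204),(331,204)],.07))
for f,box,z in (('scene0.png',(360,205,416,255),.008),):
    print('base plate',rect(f,blob(f,box,30,66,255),z), cv2.imread('pics/'+f).max(2)[230,355:420])
```

```text
[ 78  77  78  77  77  77  79  82  88  95  99  98  98  97  97  99 100 102
 109 139 172 187 191 188 167 132 110 101 104 105]
[ 79  80  80  81  81  78  80  87 121 163 185 190 191 189 190 191 190 191
 193 190 191 190 191 189 191 190 190 191 191 191 190 191 193 192 192 191
 192 191 191 192 192 192 192 192 184 154 111  83  79  79  80  81  80  80
  82]
base [0.61018649 0.3171927  0.008     ] [0.60742235 0.21834643 0.008     ] [0.60880442 0.26776957 0.008     ] -1.6018064393724647
[[0.57553146 0.28244819 0.07      ]
 [0.5740239  0.25497826 0.07      ]]
base plate [600.3 267.1  94.3  27.9  90. ] [113 114 118 113 115 117 116 109  97  78  70  68  66  69  72  68  65  66
  68  66  66  66  68  68  72  83  95 108 108 109 107 110 107 109 107 107
 114 109 104  90  73  67  66  70  68  69  68  72  66  71  71  66  78  96
 107 109 112 112 116 117 114 113 112 111 113]
```

Run:
```python
from h import *
s=sensors.get_state();print(s['eef_pos'],go([.5503,.2690,.066],-93))
```

```text
[0.55175326 0.26594535 0.17371215] [-0.043 -0.074  2.693 -0.141]
```

>>> {"fn": "arm_command", "kwargs": {
  "steps": [
    [30, -0.04, -0.08, 0.5, 0],
    [30, -0.04, -0.08, 1, 0],
    [30, -0.04, -0.08, 1.5, 0],
    [30, -0.04, -0.08, 2, 0],
    [30, -0.04, -0.08, 2.4, 0],
    [30, -0.04, -0.08, 2.6, 0],
    [30, -0.04, -0.08, 2.6, 0]
  ]
}}

```text
time_s: 9.85
eef_pos: [0.5497, 0.27, 0.0684]
ee_rot: [3.14, -0.084, -0.001]
wrist_force: [-0.3, -0.5, -1.0]
finger_gap: 0.045
```

Run:
```python
from h import *
s=sensors.get_state();print(s['eef_pos'],s['wrist_force'],go([.5503,.2690,.0635],-93))
```

```text
[0.54971924 0.27002162 0.06836923] [-0.31030978 -0.46556758 -0.99897322] [ 0.016  0.025  0.122 -0.077]
```

>>> {"fn": "arm_command", "kwargs": {
  "steps": [
    [30, 0.02, 0.02, 0.05, 0],
    [30, 0.02, 0.02, 0.1, 0],
    [30, 0.02, 0.02, 0.12, 0],
    [30, 0.02, 0.02, 0.12, 0]
  ]
}}

```text
time_s: 10.25
eef_pos: [0.5506, 0.2695, 0.0641]
ee_rot: [-3.14, 0.084, -0.0]
wrist_force: [-0.4, -0.2, -1.3]
finger_gap: 0.0449
```

>>> {"fn": "arm_command", "kwargs": {
  "steps": [
    [30, 0, 0, 0.02, 0],
    [30, 0, 0, 0.03, 0],
    [30, 0, 0, 0.03, 0]
  ]
}}

```text
time_s: 10.55
eef_pos: [0.5507, 0.2695, 0.0634]
ee_rot: [-3.14, 0.084, -0.001]
wrist_force: [-4.1, -0.1, 10.3]
finger_gap: 0.0449
```

>>> {"fn": "arm_command", "kwargs": {
  "steps": [
    [30, 0, 0, 0.02, 0],
    [30, 0, 0, 0.03, 0],
    [30, 0, 0, 0.03, 0]
  ]
}}

```text
time_s: 10.85
eef_pos: [0.5507, 0.2695, 0.0634]
ee_rot: [-3.139, 0.084, -0.001]
wrist_force: [-11.0, -2.4, 31.9]
finger_gap: 0.0453
```

Seated on the post (contact force). Back off 1 mm and release gently.

>>> {"fn": "arm_command", "kwargs": {
  "steps": [
    [30, 0, 0, -0.03, 0],
    [30, 0, 0, -0.04, 0],
    [48, 0, 0, -0.04, 0],
    [52, 0, 0, -0.04, 0],
    [60, 0, 0, -0.04, 0],
    [75, 0, 0, -0.04, 0],
    [85, 0, 0, -0.04, 0],
    [85, 0, 0, -0.04, 0]
  ]
}}

```text
time_s: 11.65
eef_pos: [0.5505, 0.2694, 0.0631]
ee_rot: [3.14, -0.084, -0.0]
wrist_force: [0.1, 0.1, 0.7]
finger_gap: 0.085
```

>>> {"fn": "arm_command", "kwargs": {
  "steps": [
    [85, 0, 0, 0, 0],
    [85, 0, 0, -0.5, 0],
    [85, 0, 0, -1.2, 0],
    [85, 0, 0, -2.2, 0],
    [85, 0, 0, -3.2, 0],
    [85, 0, 0, -4, 0],
    [85, 0, 0, -4, 0],
    [85, 0, 0, -4, 0]
  ]
}}

```text
time_s: 12.45
eef_pos: [0.5505, 0.2695, 0.2232]
ee_rot: [-3.14, 0.084, -0.0]
wrist_force: [0.4, -0.1, -1.2]
finger_gap: 0.0848
```

Run:
```python
from h import *
s=sensors.get_state();print(s['eef_pos'],s['wrist_force'])
snap('side','s7.png'); snap('scene','c7.png'); c=snap('wrist','w7.png')
for f,b in (('s7.png',(275,180,335,218)),('c7.png',(370,175,410,235)),('w7.png',(230,170,400,400))):
    q=blob(f,b,150,255,60); print(f,q.min(0),q.max(0),rect(f,q,.094))
d=blob('w7.png',(280,200,360,400),120,180,60); e=cv2.fitEllipse(d); print(e,ray('w7.png',[e[0]],.094))
o=[cv2.resize(c['img'][100:480,120:520,::-1],(400,380))]
o.append(cv2.resize(cv2.imread('pics/s7.png')[160:255,260:360],(400,380)))
cv2.imwrite('pics/m7.png',np.hstack(o))
```

```text
[0.55053407 0.26954296 0.22318684] [ 0.3504251  -0.14119172 -1.15350615]
s7.png [291 191] [317 200] [552.6 269.4  78.9  48.   -5.2]
c7.png [379 190] [401 213] [552.3 268.7  76.7  46.1  -0.9]
w7.png [290 179] [344 270] [549.7 270.7  79.5  45.8  -3.1]
((309.1530456542969, 373.9330139160156), (51.137062072753906, 67.38854217529297), 92.86643981933594) [[0.40347991 0.28612113 0.094     ]]
```

View pics/m7.png

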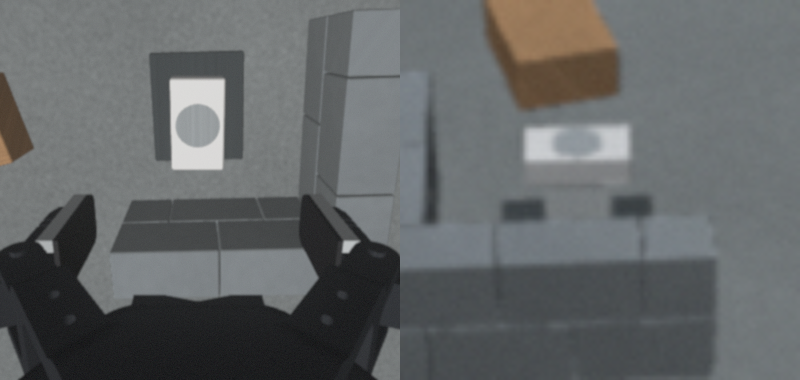

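Wrist view: carrier sits level and centred on the post (disc at crop (197,125)); side view agrees, with size 79.5x45.8 at z=0.094 and yaw -3.1°. Now to the probe.

Run:
```python
from h import *
print(go([.449,-.165,.18],-94.8))
```

```text
[-1.946 10.98   1.062  1.738]
```

>>> {"fn": "arm_command", "kwargs": {
  "steps": [
    [85, 0, 1, 0, 0],
    [85, 0, 2, 0, 0],
    [85, -0.2, 3, 0, 1],
    [85, -0.5, 4, 0, 1.7],
    [85, -0.8, 5, 0, 1.7],
    [85, -1.1, 6, 0, 1.7],
    [85, -1.4, 7, 0, 1.7],
    [85, -1.7, 8, 0.3, 1.7]
  ]
}}

```text
time_s: 13.4
eef_pos: [0.465, -0.0478, 0.2112]
ee_rot: [3.138, -0.13, 0.001]
wrist_force: [1.6, 0.5, -1.7]
finger_gap: 0.0847
```

>>> {"fn": "arm_command", "kwargs": {
  "steps": [
    [85, -0.1, 0.8, 0.2, 0],
    [85, -0.2, 1.6, 0.4, 0],
    [85, -0.25, 2.4, 0.6, 0],
    [85, -0.25, 2.98, 0.76, 0],
    [85, -0.25, 2.98, 0.76, 0],
    [85, -0.25, 2.98, 0.76, 0]
  ]
}}

```text
time_s: 14.0
eef_pos: [0.4454, -0.1643, 0.1802]
ee_rot: [-3.139, 0.132, 0.002]
wrist_force: [0.0, 0.2, -0.2]
finger_gap: 0.0853
```

Run:
```python
from h import *
s=sensors.get_state();print(s['eef_pos'],s['time_s'])
c=snap('wrist','w8.png'); cv2.imwrite('pics/w8c.png',c['img'][100:480,120:520,::-1])
print(proj('w8.png',[[.449,-.165,.068]]),go([.449,-.165,.034],-94.8))
```

```text
[ 0.44541287 -0.16433695  0.18024469] 14.0
[[318.95556073 225.63942   ]] [0.089 0.024 3.66  0.058]
```

View pics/w8c.png

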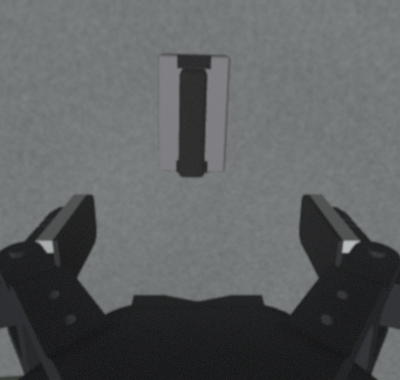

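Bar spans crop (180–207, 69–177), nearly parallel to the tool, centre (313,223) full.

Run:
```python
from h import *
q=ray('w8.png',[(301,170),(326,170),(325,276),(299,276)],.068); print(q.round(4),q.mean(0))
m=lambda a,b:(q[a]+q[b])/2
f=m(0,1);n=m(2,3); print('yaw',np.degrees(np.arctan2(*(f-n)[1::-1])))
yaw=np.degrees(np.arctan2(*(f-n)[1::-1]))
print(go([q[:,0].mean(),q[:,1].mean(),.034],-94))
```

```text
[[ 0.4939 -0.1549  0.068 ]
 [ 0.4923 -0.174   0.068 ]
 [ 0.4054 -0.1665  0.068 ]
 [ 0.4072 -0.1448  0.068 ]] [ 0.44972302 -0.16003144  0.068     ]
yaw -5.794111926419015
[ 0.097 -0.101  3.66  -0.742]
```

>>> {"fn": "arm_command", "kwargs": {
  "steps": [
    [85, 0.1, -0.05, 1, 0.4],
    [85, 0.1, -0.05, 2, 0.4],
    [85, 0.1, -0.05, 3, 0.4],
    [85, 0.1, -0.05, 3.4, 0.4],
    [85, 0.1, -0.05, 3.65, 0.4],
    [85, 0.1, -0.05, 3.65, 0.4],
    [60, 0.1, -0.05, 3.65, 0.4],
    [40, 0.1, -0.05, 3.65, 0.4]
  ],
  "grip_force": 60
}}

```text
time_s: 14.85
eef_pos: [0.4504, -0.1627, 0.0356]
ee_rot: [3.138, -0.141, 0.002]
wrist_force: [-0.1, 0.4, -0.0]
finger_gap: 0.0587
```

>>> {"fn": "arm_command", "kwargs": {
  "steps": [
    [10, 0, 0, 0, 0],
    [10, 0, 0, 0, 0],
    [10, 0, 0, 0, 0],
    [10, 0, 0, 0, 0],
    [10, 0, 0, 0, 0],
    [10, 0, 0, 0, 0],
    [10, 0, 0, 0, 0],
    [10, 0, 0, 0, 0]
  ]
}}

```text
time_s: 15.65
eef_pos: [0.4501, -0.1625, 0.035]
ee_rot: [-3.138, 0.141, -0.001]
wrist_force: [0.3, 3.9, 6.6]
finger_gap: 0.0201
```

>>> {"fn": "arm_command", "kwargs": {
  "steps": [
    [10, 0, 0, -0.2, 0],
    [10, 0, 0, -0.5, 0],
    [10, 0, 0, -1, 0],
    [10, 0, 0, -1.8, 0],
    [10, 0, 0, -2.8, 0],
    [10, 0, 0, -3.8, 0],
    [10, 0, 0, -4.8, 0],
    [10, 0, 0, -5, 0]
  ]
}}

```text
time_s: 16.45
eef_pos: [0.4503, -0.1634, 0.2384]
ee_rot: [3.137, -0.142, 0.006]
wrist_force: [-0.1, -0.6, -5.6]
finger_gap: 0.0207
```

Run:
```python
from h import *
s=sensors.get_state(); p=s['eef_pos'];print(p,s['wrist_force'],s['ft_torque'],s['finger_gap'])
snap('side','s9.png'); snap('scene','c9.png'); c=snap('wrist','w9.png')
o=[cv2.resize(c['img'][60:480,120:520,::-1],(380,400))]
for f in ('s9.png','c9.png'):
    x,y=(proj(f,p-[0,0,.01])[0]-[37,50]).astype(int).clip(0); print(f,x,y)
    o.append(cv2.resize(cv2.imread('pics/'+f)[y:y+140,x:x+73],(208,400)))
cv2.imwrite('pics/m9.png',np.hstack(o))
```

```text
[ 0.45027026 -0.16341877  0.23837486] [-0.08215459 -0.63286462 -5.55114558] [ 0.03795202  0.03682586 -0.01477726] 0.020675371320999978
s9.png 231 211
c9.png 149 71
```

View pics/m9.png

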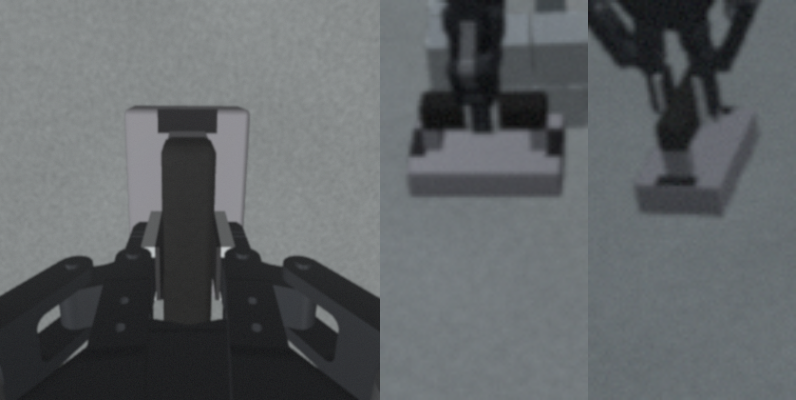

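Probe is held by the bar and looks level in the side view (box bottom corners crop (410,193),(562,195)). Numeric check against the predicted corners:

```bash
cat >> h.py <<'E'
def corners(p,yaw,zface,dx=0,dy=0):
    a=np.radians(yaw); c,s=np.cos(a),np.sin(a)
    return np.array([[p[0]+c*(x+dx)-s*(y+dy),p[1]+s*(x+dx)+c*(y+dy),z] for z in (zface,zface+.026) for x,y in ((-.055,-.032),(.055,-.032),(.055,.032),(-.055,.032))])
E
python3 - <<'E'
from h import *
s=sensors.get_state();p=s['eef_pos'];print(p)
C=corners(p,-5.2,p[2]-.035)
for f in ('s9.png','c9.png','w9.png'): print(f,proj(f,C).round(1).tolist())
print('seen side bottom',[ (231+(x-380)*73/208,211+y*.35) for x,y in ((410,193),(562,195),(413,172),(563,174))])
print('seen scene bottom',[ (149+(x-588)*73/208,71+y*.35) for x,y in ((638,210),(721,214),(757,125),(637,183))])
print('wrist top far',[(120+x*400/380,60+y*1.05) for x,y in ((126,108),(249,110))])
E
```

```text
[ 0.44963036 -0.16239224  0.23424163]
s9.png [[240.7, 282.2], [294.3, 281.9], [295.3, 261.0], [244.4, 261.1], [239.3, 273.0], [293.9, 272.8], [295.0, 251.9], [243.2, 252.1]]
c9.png [[181.3, 118.9], [166.9, 147.2], [196.9, 148.7], [209.4, 120.2], [179.2, 108.6], [164.4, 136.6], [194.9, 138.1], [207.8, 109.9]]
w9.png [[368.5, 343.6], [376.7, 167.5], [260.6, 167.4], [268.1, 343.5], [375.1, 369.3], [385.8, 171.1], [252.0, 171.0], [261.7, 369.2]]
seen side bottom [(241.52884615384616, 278.55), (294.875, 279.25), (242.58173076923077, 271.2), (295.22596153846155, 271.9)]
seen scene bottom [(166.54807692307693, 144.5), (195.6778846153846, 145.89999999999998), (208.3125, 114.75), (166.1971153846154, 135.05)]
wrist top far [(252.6315789473684, 173.4), (382.10526315789474, 175.5)]
```

Run:
```python
from h import *
s=sensors.get_state();print(s['eef_pos'],go([.4945,.0,.235],-94.5),go([.5515,.2690,.235],-93.1))
```

```text
[ 0.44963036 -0.16239224  0.23424163] [ 0.753 -4.144 -0.018 -0.649] [  1.569 -10.97   -0.016  -2.049]
```

>>> {"fn": "arm_command", "kwargs": {
  "steps": [
    [10, 0.05, -0.4, -0.2, 0],
    [10, 0.15, -1, -0.2, 0],
    [10, 0.25, -1.7, -0.2, 0],
    [10, 0.35, -2.4, -0.2, -0.5],
    [10, 0.45, -3.1, -0.2, -1],
    [10, 0.55, -3.8, -0.2, -1.5],
    [10, 0.65, -4.5, -0.2, -2],
    [10, 0.75, -5.2, -0.2, -2]
  ]
}}

```text
time_s: 17.4
eef_pos: [0.498, 0.0429, 0.241]
ee_rot: [3.14, -0.087, -0.004]
wrist_force: [0.9, -0.4, -4.1]
finger_gap: 0.0205
```

>>> {"fn": "arm_command", "kwargs": {
  "steps": [
    [10, 0.05, -0.7, 0, 0],
    [10, 0.15, -1.4, 0, 0],
    [10, 0.3, -2.1, 0, 0],
    [10, 0.4, -2.8, 0, 0],
    [10, 0.5, -3.5, 0, 0],
    [10, 0.6, -4.2, 0, 0],
    [10, 0.65, -4.8, 0, 0],
    [10, 0.65, -5.2, 0, 0]
  ]
}}

```text
time_s: 18.2
eef_pos: [0.5353, 0.2495, 0.2402]
ee_rot: [3.14, -0.085, -0.005]
wrist_force: [-0.3, -0.9, -4.2]
finger_gap: 0.0206
```

>>> {"fn": "arm_command", "kwargs": {
  "steps": [
    [10, 0, -0.2, 0, 0],
    [10, 0, -0.4, 0, 0],
    [10, 0, -0.4, 0, 0],
    [10, 0, -0.4, 0, 0],
    [10, 0, -0.4, 0, 0]
  ]
}}

```text
time_s: 18.7
eef_pos: [0.5369, 0.2632, 0.2427]
ee_rot: [3.14, -0.088, -0.0]
wrist_force: [0.1, 0.4, -4.8]
finger_gap: 0.0206
```

Run:
```python
from h import *
s=sensors.get_state();p=s['eef_pos'];print(p,s['time_s'],s['wrist_force'],s['finger_gap'],go([.5515,.2690,.160],-93.1))
for n,f in (('side','s10.png'),('scene','c10.png'),('wrist','w10.png')): snap(n,f)
C=corners(p,-3.1,p[2]-.035)
for f in ('s10.png','c10.png','w10.png'): print(f,proj(f,C).round(1).tolist())
g=cv2.imread('pics/s10.png').max(2).astype(int)
c=proj('s10.png',C)
for k in (.15,.85):
    q=c[0]*(1-k)+c[1]*k; x=int(q[0]); y=int(q[1]); print('side col',x,'pred bottom',q[1].round(1),y-16,g[y-16:y+12,x])
```

```text
[0.53685104 0.26317543 0.24272401] 18.7 [ 0.10680855  0.377578   -4.81646203] 0.02057890862498348 [ 0.357 -0.166  2.068 -0.116]
s10.png [[278.0, 169.8], [317.6, 169.1], [316.7, 157.7], [278.6, 158.3], [277.5, 161.6], [317.6, 160.9], [316.7, 149.6], [278.1, 150.3]]
c10.png [[374.5, 137.4], [375.7, 169.2], [408.8, 170.2], [405.3, 138.3], [375.4, 126.8], [376.6, 158.2], [410.3, 159.2], [406.7, 127.6]]
w10.png [[369.8, 343.9], [377.7, 166.8], [260.8, 167.0], [268.8, 344.0], [376.5, 369.8], [386.9, 170.4], [252.1, 170.6], [262.5, 370.0]]
side col 283 pred bottom 169.7 153 [ 74  72  73  78 102 115 122 118 106  84  77  77  78  75  75  73  76  89
  92  94 100 105 111 118 121 123 119 119]
side col 311 pred bottom 169.2 153 [ 75  76  77  84 111 122 122 116  98  79  75  75  74  75  74  96 143 156
 148 117  96  94  93  93  93  90  90  89]
```

>>> {"fn": "arm_command", "kwargs": {
  "steps": [
    [10, 0.2, -0.1, 0, 0],
    [10, 0.36, -0.16, 0.2, 0],
    [10, 0.36, -0.16, 0.7, 0],
    [10, 0.36, -0.16, 1.2, 0],
    [10, 0.36, -0.16, 1.6, 0],
    [10, 0.36, -0.16, 1.9, 0],
    [10, 0.36, -0.16, 1.9, 0],
    [10, 0.36, -0.16, 1.9, 0]
  ]
}}

```text
time_s: 19.65
eef_pos: [0.5517, 0.2694, 0.167]
ee_rot: [3.14, -0.087, 0.0]
wrist_force: [-0.2, 0.1, -4.5]
finger_gap: 0.0207
```

```bash
cat > chk.py <<'E'
from h import *
import sys
k=sys.argv[1]
s=sensors.get_state();p=s['eef_pos'];print(p,s['time_s'],s['wrist_force'],s['finger_gap'],'to .140:',go([.5515,.2690,.140],-93.1))
for n in ('side','scene','wrist'): snap(n,n+k+'.png')
C=corners(p,-3.1,p[2]-.035); a=np.radians(-3.1)
f='side'+k+'.png'; g=cv2.imread('pics/'+f).max(2).astype(int); c=proj(f,C)
T=np.array([[.551+x*np.cos(a)+.023*np.sin(a),.2698+x*np.sin(a)-.023*np.cos(a),.094] for x in (-.025,.025)]); 
for t in proj(f,T):
    x=int(round(t[0])); kk=(x-c[0,0])/(c[1,0]-c[0,0]); yb=c[0,1]*(1-kk)+c[1,1]*kk; yt=c[4,1]*(1-kk)+c[5,1]*kk
    print('col',x,'pred: boxtop',yt.round(1),'boxbottom',yb.round(1),'carrier front top',t[1].round(1),'from',int(yt)-4,g[int(yt)-4:int(t[1])+10,x])
w='wrist'+k+'.png'; print('wrist pred box top far corners',proj(w,C[5:7]).round(1).tolist())
gw=cv2.imread('pics/'+w).max(2).astype(int); y=int(proj(w,C[5:7])[:,1].mean()); print('row',y+12,'x235+',gw[y+12,235:275],'x370+',gw[y+12,370:405]); print('col 280, row',y-12,gw[y-12:y+14,280],'col 360',gw[y-12:y+14,360])
E
python3 chk.py 11
```

```text
[0.55173176 0.2693819  0.16699888] 19.65 [-0.1860598   0.06226583 -4.53139269] 0.02067438406383097 to .140: [-0.005  0.01   0.675 -0.067]
col 295 pred: boxtop 183.3 boxbottom 191.0 carrier front top 199.9 from 179 [122 122 125 121 102  82  77  75  74  76  73  88 137 192 206 208 206 206
 207 207 201 160 135 133 132 131 125 117 119 119]
col 312 pred: boxtop 183.0 boxbottom 190.6 carrier front top 199.6 from 179 [121 121 123 115  99  79  79  72  75  76  81 112 162 198 206 203 204 204
 203 206 191 149 131 128 131 131 136 131 123 119]
wrist pred box top far corners [[386.7, 170.7], [252.4, 170.8]]
row 182 x235+ [148 149 150 150 150 149 149 146 142 140 140 137 138 140 138 135 137 147
 154 155 156 156 155 158 156 157 156 158 156 156 155 155 156 156 156 156
 155 155 155 157] x370+ [156 153 155 156 155 155 156 154 148 140 127 118 118 135 149 152 152 154
 157 157 158 158 153 152 152 156 153 154 153 149 150 149 148 148 148]
col 280, row 158 [ 88  89  89  93  92  90  94  92  89  92  90  91  87  84  81  84  93 109
 122 130 138 146 150 155 155 156] col 360 [ 93  95  95  94  93  94  93  95  90  94  93  92  90  87  80  80  87 101
 116 125 132 142 150 154 155 156]
```

Predictions match observed edges within half a pixel. Final descent.

>>> {"fn": "arm_command", "kwargs": {
  "steps": [
    [10, 0, 0, 0.15, 0],
    [10, 0, 0, 0.3, 0],
    [10, 0, 0, 0.45, 0],
    [10, 0, 0, 0.55, 0],
    [10, 0, 0, 0.62, 0],
    [10, 0, 0, 0.67, 0],
    [10, 0, 0, 0.67, 0],
    [10, 0, 0, 0.67, 0]
  ]
}}

```text
time_s: 20.6
eef_pos: [0.5515, 0.2695, 0.14]
ee_rot: [3.14, -0.087, 0.0]
wrist_force: [-0.1, -0.4, -3.7]
finger_gap: 0.0206
```

>>> {"fn": "arm_command", "kwargs": {
  "steps": [
    [10, 0, 0, 0, 0],
    [10, 0, 0, 0, 0],
    [10, 0, 0, 0, 0],
    [10, 0, 0, 0, 0],
    [10, 0, 0, 0, 0]
  ]
}}

```text
time_s: 21.1
eef_pos: [0.5515, 0.2695, 0.1399]
ee_rot: [3.14, -0.087, -0.0]
wrist_force: [0.4, 0.1, -4.4]
finger_gap: 0.0209
```

```bash
python3 chk.py 12; python3 -c "
from h import *
s=sensors.get_state();print(s['eef_pos'],s['ee_rot'],abs(s['joint_velocities']).max())"
```

```text
[0.55149573 0.2694874  0.13988063] 21.1 [ 0.44516347  0.05850824 -4.42616002] 0.020893601639661058 to .140: [ 0.001  0.012 -0.003 -0.061]
col 295 pred: boxtop 191.3 boxbottom 198.7 carrier front top 199.9 from 187 [125 123 124 122 101  86  76  76  76  74  98 161 194 164 138 133 130 129
 127 120 119 118]
col 312 pred: boxtop 190.9 boxbottom 198.3 carrier front top 199.6 from 186 [118 121 118 123 117  94  80  76  75  73  74 115 186 193 153 132 130 131
 132 137 127 123 121]
wrist pred box top far corners [[386.6, 170.4], [251.7, 170.6]]
row 182 x235+ [147 146 144 141 143 143 144 145 143 144 143 145 146 146 146 142 140 150
 156 156 158 157 155 157 157 157 157 156 158 156 159 156 157 158 157 157
 157 157 158 157] x370+ [155 157 157 156 157 155 158 155 151 141 128 116 117 131 141 148 147 148
 148 150 150 150 152 150 153 154 154 156 155 155 153 152 151 150 151]
col 280, row 158 [ 87  89  92  91  93  91  93  91  94  92  92  91  88  85  80  84  94 109
 122 132 140 148 153 155 157 156] col 360 [ 92  94  93  94  93  95  93  92  94  94  94  94  90  85  81  80  89 101
 114 125 135 141 149 154 157 158]
[0.55148992 0.26950289 0.13988479] [ 3.14028157e+00 -8.65931310e-02 -1.37411159e-05] 0.001862142839966769
```

```bash
python3 -c "
from h import *
ticket.hand_in()"
```

```text
the job is handed in; nothing more can be done
```

I placed the carrier on the post and let go of it, and handed the job in at about 21 s with the probe held still above it. The system reported no verdict.

**Carrier:**
- All three cameras put it within about 1–3 mm of the post's centre, each judged against its own earlier view of the post.
- The close wrist view gave its yaw as -3.1°, against about -1.6° to -3° for the post.
- It looked level: its top face measured 79.5 x 45.8 mm at the expected height of 94 mm.

**Probe:**
- By arm position it sits within about 1 mm of the carrier's centre, aligned with it and not moving.
- Its underside is about 11 mm above the carrier by arm position. The side camera's edges suggest nearer 14 mm, so the two differ by about 3 mm; both are inside 4–20 mm.
- A white strip of carrier top was still visible below the probe. The wrist force stayed at the probe's weight of about 4.4 N, so nothing suggests contact.
- The front edge of the probe's box matched a level pose within half a pixel on the last descent. One earlier reading of its bottom edge was 1 px off, which I put down to the background.

**What went wrong:**
- My first carrier grasp closed above it, because the real fingertips stood about 13 mm behind the reported TCP instead of 11 mm ahead. The carrier had not moved, so I went lower and gripped it properly.
- When setting it down I pressed one step further than needed, which took the wrist force to about 34 N for a moment. I then backed off and released.

I did not re-measure the puck, bottle and carton at the end; nothing was commanded near them.

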